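# Fit the missing guide roller and close its keeper

### The job

Two of the three roller stations are complete; fit the loose flanged white roller, flange down, onto the bare upright spindle of the third, lowering it until it rests on its seat rather than letting it drop down the spindle. Then push the station's keeper arm shut to its stop, so that it lies over the roller as on the other two, and leave the other loose things where they are.

Things in the scene. Friction and masses are not known exactly. Their poses are not given: they have to be found in the camera images.
- roller: the loose flanged guide roller, white plastic, about 0.12 kg, standing upright on its flange on the table. Flange 56 mm across and 6 mm thick at the bottom, plain body 42 mm across above it, 45 mm high in all, with a bore 22 mm across right through. Origin: centre of its underside; z up along the bore
- station: the empty roller station, fixed: dark steel plate 12 mm thick, with a bare upright spindle and a hinged keeper. Origin: on the spindle's axis at table height; z up. Its plate reaches from x = -40 to +85 mm and y = -40 to +40 mm in its own frame. The hinge post (16 mm across, its top 70 mm above the table) stands at its own x = +55 mm
- seat (a point): where the underside of the roller comes to rest: on the spindle's axis, on top of the round seat 32 mm across, 18 mm above the table. The spindle is 18 mm across and rises 48 mm above this point (66 mm above the table); its top 7 mm taper to 8 mm across
- hinge (a point): on the vertical hinge axis of the keeper, a flat aluminium arm 16 mm wide, 8 mm thick, that swings level; at the height of the arm's underside (70 mm above the table, 7 mm above a seated roller, 4 mm above the spindle); axes as the station's
- keeper_knob (a point): centre of the top of the black upright pin on the keeper arm: pin 12 mm across and 18 mm high, from the arm's top face (78 mm above the table) to 96 mm; 68 mm from the hinge axis
- keeper (a joint): angle of the keeper arm about the hinge: 0 = shut against its stop, arm pointing from the hinge to the station's -x, right over the spindle; grows as it opens, counterclockwise seen from above (through the station's -y side), up to 2.4. In the station's frame the pin is at hinge + 68 mm x (-cos, -sin) of this angle. Under 1 N at the pin moves it; it stays where it is left
- loaded_a: a station that already has its roller, keeper closed; fixed, same make and frame as the empty one, top of its pin 96 mm above the table
- loaded_b: the other station that already has its roller, as loaded_a
- wheel: bystander: plain white disc wheel lying flat, 60 mm across, 22 mm high, narrow 12 mm bore (too small for the spindle): not wanted here; origin: centre of its underside
- standoff: bystander: upright round steel standoff, 24 mm across, 60 mm high; origin: centre of its underside
- carton: bystander: small closed cardboard box 50 x 50 x 45 mm; origin: centre of its underside
- screwdriver: bystander: screwdriver lying at the right; origin near its middle, on the table
- spray_a: bystander: upright spray can, 64 mm across, 160 mm high; origin: centre of its underside
- spray_b: bystander: second such spray can; origin: centre of its underside
- wrench: bystander: wrench lying at the left; origin near its middle, on the table
Mind the look-alikes: they are no part of the job. Leave any blue or turquoise look-alike of the roller alone. Leave any turquoise look-alike of the station alone.

How it is judged:
By the outcome, as a careful person would: the job done as asked, in the order asked, and still so for the second after the job is handed in, with the robot touching nothing.
It also fails if it takes over 64 s, if anything falls off the work surface, if the arm or the gripper's body presses on something with over 40 N, if the wrist force passes 120 N, or if a joint passes its speed limit or range.

### The arm

A 6-joint arm with a two-finger parallel gripper is mounted at the origin on the work surface. World frame = base frame: x ahead of the robot, y to its left, z up, the work surface at z = 0. Lengths are in mm, angles in rad, forces in N, time in s.
With the tool pointing down it reaches from about 375 to 900 mm from the base axis. Payload 3.1 kg.
Tool frame: the origin (TCP) lies on the centre line of the jaws, within the pads' length; the fingertips stand 17 mm ahead of it and the grasp point (between the pads) lies 2 mm behind it; z points along the fingers, y is the line along which they close (so a half turn about z gives the same grasp; the last joint's range is limited). The gripper opens to 85 mm and grips with 20 to 120 N. Pads are 22 mm wide; open, the fingers measure 114 mm over their backs; the gripper's body (76 mm by 85 mm) begins 54 mm behind the grasp point. The pads swing forward as they close: fully open they stand 13 mm farther back than shut.
Start: joints at [1.117, 0.527, 1.433, -0, 1.181, -0.178], TCP at [169.556, 601.538, 248.31] pointing down, gripper open.
Joint ranges: [-3.08, 3.08], [-0.75, 2.2], [0.22, 2.44], [-1.43, 4.57], [0, 2.65], [-2.85, 2.85]. Speed limits (rad/s): [2.79, 2.79, 3.14, 3.14, 3.14, 3.14].

### API

Orientations are given as a unit quaternion [x, y, z, w].
In Python, from bench import arm gives the robot as it stands.
- The arm moves only by the tool arm_command, never from a script. Its argument "commands" is a list of rows, each an object with "hand": the finger opening in cm, from 0 to 8.54; "xyz": the shift along the tool's x, y, z in cm, a list of three; "delta_rot": the turn, a rotation vector about the tool's x, y, z in rad, a list of three. In form: [{"hand": hand, "xyz": [dx, dy, dz], "delta_rot": [wx, wy, wz]}, ...]. A call has 1 to 10 rows; each row shifts and turns the commanded pose from where the row before left it, along the tool's axes as they then stand; what a row does not reach is not made up. A row lasts 1/10 s, in which the tool goes at most 50 mm and 8.59 degrees, less where a joint would pass 70% of its speed; a pose out of reach is approached as far as the arm can. A call with a gripper value outside its range is refused whole. The fingers move at their own pace and stop on an object; "force" is the grip in N (left out, the last holds). Time passes only in rows, so rows that do not move let the fingers close. It gives the time, the measured TCP pose, the force, the opening and the grip force at its end, in the units of the state.
- arm.state(): the state, without advancing time (a new reading comes with each control period).
- arm.camera(name): name is "scene" or "top" or "wrist"; returns a dict with "frame" (400x640x3 uint8, red, green, blue), "fx", "fy", "cx", "cy" (pixels), "distortion" ([k1, k2, p1, p2, k3] as OpenCV has them; the pictures are not rectified), "pose" (4x4, takes a point from camera to world coordinates); the wrist camera has in their place "mount" (4x4, takes a point from camera to tool coordinates, whose origin is the TCP and whose axes are the flange's). Camera axes: x right, y down, z forward; pixel columns grow to the right and rows downward; lengths in mm; the calibration is good to about 2 mm. A picture is of the moment at which its call begins: read the wrist's pose just before it. There is no depth.
- arm.sign_off(): hands the job in; it is judged then, once.
The state is a dict: "clock": time; "qpos": joint angles; "dq": joint speeds; "joint_torque": joint torques, N m; "position": TCP position; "tcp_rot": TCP orientation; "force": force on the tool from outside, world axes, zero at the start; "wrist_torque": the same for the moment, N m; "finger_gap": finger opening in mm; "grasp_force": force on a finger pad.
Only numpy, scipy, OpenCV 4.12 (cv2) and the standard library are available. Lean on these libraries where they do the work, as an engineer would, in place of code of your own. Each camera call takes 0.05 s, during which the arm holds its last target. There are 200 camera calls.

## Working session

There is one attempt and no reset: what is moved stays moved. The work goes in short steps, Python scripts to look and compute and a tool call to move; the robot and the scene stay as the last step left them, time stands still between calls to the robot, and variables do not carry over. Pictures are saved under pics/ and viewed, at most 10 in all, crops included, and the job is handed in when it is done.

Besides the shell and the picture viewer there is one more tool, called after "Request:" as a command line: name --argument value ..., lists and objects as JSON in quotes. arm_command: Moves the arm, as the interface text tells. Its arguments: {"type":"object","properties":{"commands":{"type":"array"},"force":{"type":"number"}},"required":["commands"]}

```bash
mkdir -p pics; ls
cat > h.py <<'E'
import numpy as np, cv2, pickle
from bench import arm
from scipy.spatial.transform import Rotation as R
def snap(name,tag):
    s=arm.state(); c=arm.camera(name); c=dict(c)
    if name=='wrist':
        T=np.eye(4);T[:3,:3]=R.from_quat(s['tcp_rot']).as_matrix();T[:3,3]=s['position']
        c['pose']=T@np.array(c['mount'])
    pickle.dump(c,open(f'{tag}.pkl','wb')); cv2.imwrite(f'pics/{tag}.png',c['frame'][:,:,::-1]); return c
def load(t): return pickle.load(open(f'{t}.pkl','rb'))
def ray(c,uv):
    K=np.array([[c['fx'],0,c['cx']],[0,c['fy'],c['cy']],[0,0,1.]])
    p=cv2.undistortPoints(np.array([[uv]],float),K,np.array(c['distortion'],float))[0,0]
    P=np.array(c['pose']); d=P[:3,:3]@np.array([p[0],p[1],1]); return P[:3,3],d/np.linalg.norm(d)
def atz(c,uv,z):
    o,d=ray(c,uv); return o+d*(z-o[2])/d[2]
def tri(obs):
    A=np.zeros((3,3));b=np.zeros(3)
    for c,uv in obs:
        o,d=ray(c,uv);M=np.eye(3)-np.outer(d,d);A+=M;b+=M@o
    x=np.linalg.solve(A,b)
    return x,[np.linalg.norm((np.eye(3)-np.outer(ray(c,uv)[1],ray(c,uv)[1]))@(x-ray(c,uv)[0])) for c,uv in obs]
def proj(c,X):
    K=np.array([[c['fx'],0,c['cx']],[0,c['fy'],c['cy']],[0,0,1.]]);P=np.linalg.inv(np.array(c['pose']))
    return cv2.projectPoints(np.atleast_2d(np.array(X,float)),cv2.Rodrigues(P[:3,:3])[0],P[:3,3],K,np.array(c['distortion'],float))[0][:,0]
E
python3 - <<'E'
from h import *
a=snap('top','top0');b=snap('scene','scene0')
for c in(a,b): print(c['fx'],c['cx'],c['cy'],np.round(c['pose'],3).tolist())
print(arm.state())
cv2.imwrite('pics/both.png',cv2.resize(np.vstack([a['frame'],b['frame']])[:,:,::-1],(480,600),interpolation=cv2.INTER_AREA))
E
```

```text
pics
373.9297930850571 316.8929910131604 197.28407960924264 [[-0.006, -0.998, 0.067, 388.855], [-1.0, 0.006, -0.002, -21.251], [0.002, -0.067, -0.998, 1110.624], [0.0, 0.0, 0.0, 1.0]]
416.15959906856716 324.0799581875181 199.64513391196212 [[0.365, 0.59, -0.72, 1271.508], [0.931, -0.221, 0.291, -329.258], [0.013, -0.777, -0.63, 768.457], [0.0, 0.0, 0.0, 1.0]]
{'clock': 0.1, 'qpos': array([ 1.11750018e+00,  5.28364915e-01,  1.43378571e+00,  3.28154210e-06,
        1.18140291e+00, -1.78500692e-01]), 'dq': array([ 0.00037575, -0.00220606, -0.00288813, -0.00048623, -0.00203472,
        0.00103905]), 'joint_torque': array([-1.81000391e-04, -4.43309927e+01, -1.78586000e+01, -1.60665941e-04,
        3.86731757e-03,  5.79855907e-06]), 'position': array([169.29071756, 600.99545389, 247.43286328]), 'tcp_rot': array([ 1.36966386e-01,  9.90575211e-01, -9.31453478e-04, -3.06035879e-04]), 'force': array([-0.58434492,  0.12715162, -0.40975554]), 'wrist_torque': array([ 0.01326518, -0.03553067, -0.02643682]), 'grasp_force': 0.0, 'finger_gap': 84.94792751211635}
```

View pics/top0.png

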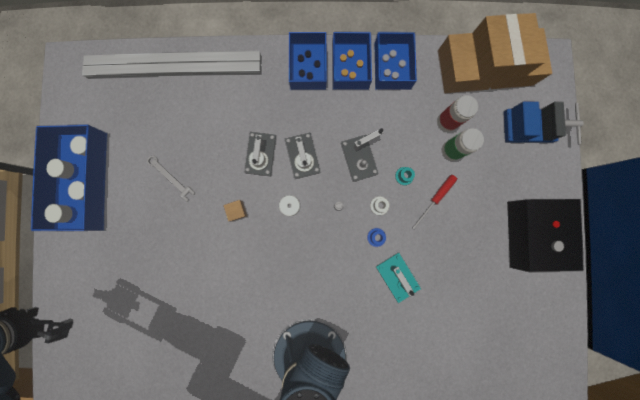

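View pics/scene0.png

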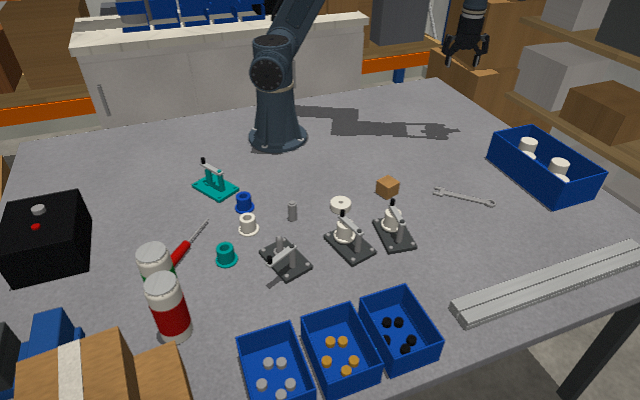

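The top view shows the candidates. The white flanged roller is at (380,205), the wheel is the plain disc at (289,205), and the blue (376,237) and turquoise (405,176) look-alikes are excluded by colour. The bare dark station is at (361,158). The turquoise one at (398,278) is excluded by colour. In the scene view the roller is at (249,224) and the station at (286,258). I'll confirm this in an enlarged crop.

Run:
```python
from h import *
a=load('top0')['frame'];b=load('scene0')['frame']
A=cv2.resize(a[115:225,325:425],(600,660)[:2] if 0 else (500,550),interpolation=cv2.INTER_CUBIC)
cv2.imwrite('pics/cropA.png',A[:,:,::-1])
B=cv2.resize(b[200:300,220:330],None,fx=7.2,fy=6,interpolation=cv2.INTER_CUBIC) if 0 else cv2.resize(b[205:295,225:325],None,fx=6,fy=6,interpolation=cv2.INTER_CUBIC)
cv2.imwrite('pics/cropB.png',B[:,:,::-1])
```

```text
(no output)
```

View pics/cropA.png

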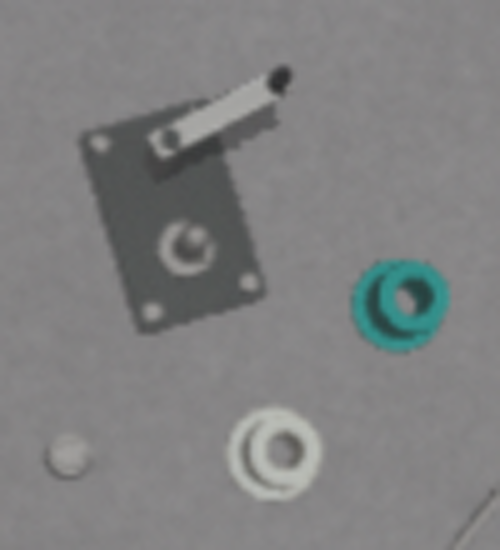

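View pics/cropB.png

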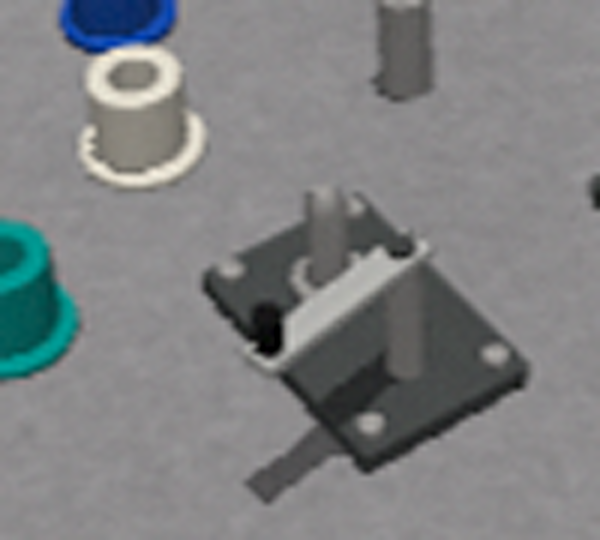

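The crops show the white flanged roller at top (382,205), standing flange down. The bare spindle is at about (364,163) and the keeper is open, with its pin at about (381,130). I'll triangulate from these.

Run:
```python
from h import *
a=load('top0');b=load('scene0')
A=lambda x,y:((x+.5)/5-.5+325,(y+.5)/5-.5+115)
B=lambda x,y:((x+.5)/6-.5+225,(y+.5)/6-.5+205)
for n,p,q in [('rollertop',A(285,452),B(134,73)),('spindletop',A(200,237),B(326,189)),('knob',A(281,74),B(266,308)),('hinge',A(172,139),B(402,246))]:
    x,e=tri([(a,p),(b,q)]);print(n,x.round(1),np.round(e,1))
print('flange',atz(a,A(275,453),4),'seat',atz(a,A(186,248),18))
for p in [(80,135),(140,334),(268,293),]: print(atz(a,A(*p),12).round(1))
print('standoff',atz(a,A(70,455),60), 'turq',atz(a,A(400,305),3),'blue',atz(a,(376.5,237.5),20))
w=snap('wrist','w0');print(w['fx'],w['cx'],w['cy'],np.round(w['mount'],3).tolist())
print(R.from_quat(arm.state()['tcp_rot']).as_matrix().round(3))
```

```text
rollertop [ 437.4 -209.3   43.1] [0.5 0.5]
spindletop [ 558.7 -158.2   65.1] [0.7 0.7]
knob [ 643.8 -202.4   97. ] [1.3 1.3]
hinge [ 612.1 -142.3   77.5] [0.1 0.1]
flange [ 438.80544433 -209.7068463     4.        ] seat [ 559.57312373 -156.74965814   18.        ]
[628.8 -95.3  12. ]
[ 509.3 -129.5   12. ]
[ 533.4 -205.8   12. ]
standoff [435.83553559 -84.49426213  60.        ] turq [ 527.0621373  -286.62834273    3.        ] blue [ 344.04515252 -196.4652587    20.        ]
310.6446102813848 312.08400883444864 199.86126058438205 [[0.001, -0.948, -0.317, 81.708], [1.0, 0.0, 0.0, -0.041], [-0.0, -0.317, 0.948, -125.97], [0.0, 0.0, 0.0, 1.0]]
[[-0.962  0.271 -0.001]
 [ 0.271  0.962 -0.001]
 [ 0.    -0.002 -1.   ]]
```

Request:
arm_command --commands '[{"hand": 8.5, "xyz": [-3.9, -2.7, 0.4], "delta_rot": [0, 0, 0]}, {"hand": 8.5, "xyz": [-3.9, -2.7, 0.4], "delta_rot": [0, 0, 0]}, {"hand": 8.5, "xyz": [-3.9, -2.7, 0.4], "delta_rot": [0, 0, 0]}, {"hand": 8.5, "xyz": [-3.9, -2.7, 0.4], "delta_rot": [0, 0, 0]}, {"hand": 8.5, "xyz": [-3.9, -2.7, 0.4], "delta_rot": [0, 0, 0]}, {"hand": 8.5, "xyz": [-3.9, -2.7, 0.4], "delta_rot": [0, 0, 0]}, {"hand": 8.5, "xyz": [-3.9, -2.7, 0.4], "delta_rot": [0, 0, 0]}, {"hand": 8.5, "xyz": [-3.9, -2.7, 0.4], "delta_rot": [0, 0, 0]}, {"hand": 8.5, "xyz": [-3.9, -2.7, 0.4], "delta_rot": [0, 0, 0]}, {"hand": 8.5, "xyz": [-3.9, -2.7, 0.4], "delta_rot": [0, 0, 0]}]'

```text
clock: 1.15
position: [472.5, 234.1, 208.1]
tcp_rot: [0.137, 0.991, 0.0, -0.0]
force: [-0.3, 0.6, -0.5]
finger_gap: 84.8
grasp_force: 0.0
```

Request:
arm_command --commands '[{"hand": 8.5, "xyz": [-1.5, -4.3, 0], "delta_rot": [0, 0, 0]}, {"hand": 8.5, "xyz": [-1.5, -4.3, 0], "delta_rot": [0, 0, 0]}, {"hand": 8.5, "xyz": [-1.5, -4.3, 0], "delta_rot": [0, 0, 0]}, {"hand": 8.5, "xyz": [-1.5, -4.3, 0], "delta_rot": [0, 0, 0]}, {"hand": 8.5, "xyz": [-1.5, -4.3, 0], "delta_rot": [0, 0, 0]}, {"hand": 8.5, "xyz": [-1.5, -4.3, 0], "delta_rot": [0, 0, 0]}, {"hand": 8.5, "xyz": [-1.5, -4.3, 0], "delta_rot": [0, 0, 0]}, {"hand": 8.5, "xyz": [-1.5, -4.3, 0], "delta_rot": [0, 0, 0]}, {"hand": 8.5, "xyz": [-1.5, -4.3, 0], "delta_rot": [0, 0, 0]}, {"hand": 8.5, "xyz": [0, 0, 0], "delta_rot": [0, 0, 0.14]}]'

```text
clock: 2.15
position: [498.1, -179.6, 208.5]
tcp_rot: [0.21, 0.978, -0.002, 0.002]
force: [0.0, 0.3, -0.2]
finger_gap: 85.1
grasp_force: 0.0
```

Request:
arm_command --commands '[{"hand": 8.5, "xyz": [0, 0, 0], "delta_rot": [0, 0, 0.14]}, {"hand": 8.5, "xyz": [0, 0, 0], "delta_rot": [0, 0, 0.14]}, {"hand": 8.5, "xyz": [0, 0, 0], "delta_rot": [0, 0, 0.14]}, {"hand": 8.5, "xyz": [0, 0, 0], "delta_rot": [0, 0, 0.14]}, {"hand": 8.5, "xyz": [0, 0, 0], "delta_rot": [0, 0, 0.14]}, {"hand": 8.5, "xyz": [0, 0, 0], "delta_rot": [0, 0, 0.14]}, {"hand": 8.5, "xyz": [0, 0, 0], "delta_rot": [0, 0, 0.14]}, {"hand": 8.5, "xyz": [0, 0, 0], "delta_rot": [0, 0, 0.14]}, {"hand": 8.5, "xyz": [0, 0, 0], "delta_rot": [0, 0, 0.14]}, {"hand": 8.5, "xyz": [0, 0, 0], "delta_rot": [0, 0, 0.14]}]'

```text
clock: 3.15
position: [496.4, -173.2, 208.1]
tcp_rot: [0.79, 0.614, -0.0, -0.0]
force: [-0.4, 0.0, -0.4]
finger_gap: 84.7
grasp_force: 0.0
```

Request:
arm_command --commands '[{"hand": 8.5, "xyz": [0, 0, 0], "delta_rot": [0, 0, 0.14]}, {"hand": 8.5, "xyz": [0, 0, 0], "delta_rot": [0, 0, 0.14]}, {"hand": 8.5, "xyz": [0, 0, 0], "delta_rot": [0, 0, 0.14]}, {"hand": 8.5, "xyz": [0, 0, 0], "delta_rot": [0, 0, 0.14]}, {"hand": 8.5, "xyz": [0, 0, 0], "delta_rot": [0, 0, 0.14]}, {"hand": 8.5, "xyz": [0, 0, 0], "delta_rot": [0, 0, 0.14]}, {"hand": 8.5, "xyz": [0, 0, 0], "delta_rot": [0, 0, 0.14]}, {"hand": 8.5, "xyz": [0, 0, 0], "delta_rot": [0, 0, 0.07]}, {"hand": 8.5, "xyz": [0, 0, 0], "delta_rot": [0, 0, 0]}, {"hand": 8.5, "xyz": [0, 0, 0], "delta_rot": [0, 0, 0]}]'

```text
clock: 4.15
position: [496.5, -173.2, 208.2]
tcp_rot: [0.99, 0.139, -0.0, -0.0]
force: [0.6, -0.5, 0.4]
finger_gap: 85.0
grasp_force: 0.0
```

Run:
```python
from h import *
c=snap('wrist','w1'); print(arm.state()['position'],arm.state()['qpos'],R.from_quat(arm.state()['tcp_rot']).as_matrix().round(4))
for X in [(437.4,-209.3,45),(559,-157.5,66)]: print(proj(c,X))
```

```text
[ 496.51803013 -173.21628971  208.21302449] [-5.48335393e-01  4.49961076e-01  1.72245389e+00 -1.29374915e-05
  9.69425810e-01  7.44317475e-01] [[ 9.616e-01  2.746e-01 -2.000e-04]
 [ 2.746e-01 -9.616e-01  1.000e-04]
 [-2.000e-04 -2.000e-04 -1.000e+00]]
[[329.96065335 246.87587544]]
[[314.69388012 117.82341032]]
```

View pics/w1.png

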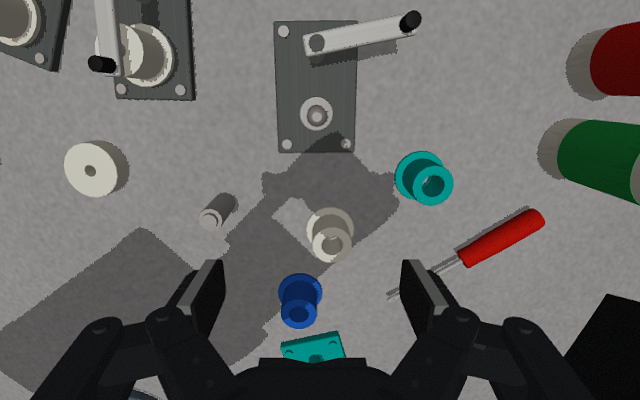

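The wrist view shows the white roller's top at about (332,245), standing between the blue (300,300) and turquoise (425,180) look-alikes. The spindle tip is at (317,116) and the keeper pin at (410,21). Next I'll move above the roller for a second view.

Request:
arm_command --commands '[{"hand": 8.5, "xyz": [-2.2, 0.6, 2], "delta_rot": [0, 0, 0]}, {"hand": 8.5, "xyz": [-2.2, 0.6, 2], "delta_rot": [0, 0, 0]}, {"hand": 8.5, "xyz": [-2.2, 0.6, 2], "delta_rot": [0, 0, 0]}, {"hand": 8.5, "xyz": [0, 0, 0], "delta_rot": [0, 0, 0]}, {"hand": 8.5, "xyz": [0, 0, 0], "delta_rot": [0, 0, 0]}]'

```text
clock: 4.7
position: [438.1, -208.9, 148.2]
tcp_rot: [0.99, 0.138, -0.0, -0.0]
force: [0.3, -1.5, 0.3]
finger_gap: 85.2
grasp_force: 0.0
```

Run:
```python
from h import *
c=snap('wrist','w2'); w=load('w1')
print(arm.state()['position'])
Y=[]
for cc in(w,c):
  q=[]
  for X in [(437.4,-209.3,45),(559,-157.5,66)]:
    u,v=np.round(proj(cc,X)[0]).astype(int); print(u,v)
    u0,v0=np.clip(u-35,0,570),np.clip(v-35,0,330); print('orig',u0,v0)
    q.append(cv2.resize(cc['frame'][v0:v0+70,u0:u0+70],(290,290),interpolation=cv2.INTER_CUBIC))
  Y.append(np.hstack(q))
cv2.imwrite('pics/cropW.png',np.vstack(Y)[:,:,::-1])
```

```text
[ 438.92852818 -209.03624996  148.78187745]
330 247
orig 295 212
315 118
orig 280 83
312 207
orig 277 172
285 12
orig 250 0
```

View pics/cropW.png

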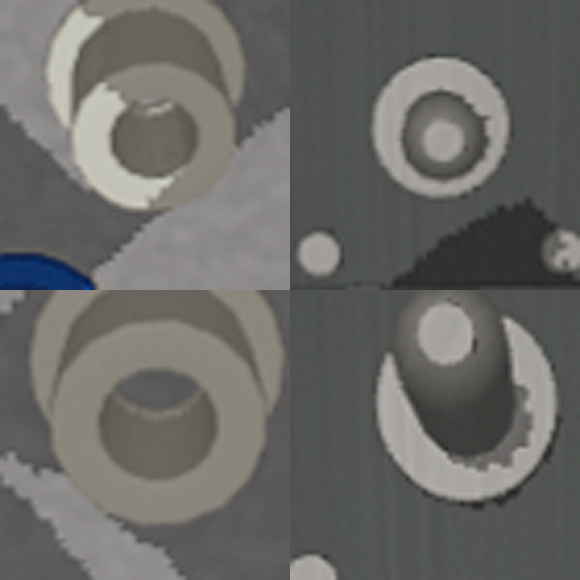

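In the crops, the roller bore is centred at w1 (331.8,244.4) and w2 (314.8,203.5). The spindle tip is at w1 (316.8,116.9) and w2 (287.3,10.0).

Run:
```python
from h import *
a,b,w,v=[load(t) for t in('top0','scene0','w1','w2')]
A=lambda x,y:((x+.5)/5-.5+325,(y+.5)/5-.5+115)
B=lambda x,y:((x+.5)/6-.5+225,(y+.5)/6-.5+205)
for n,p,q,r,s,z in [('roller',A(285,452),B(134,73),(331.8,244.4),(314.8,203.5),45),('spindle',A(200,237),B(326,189),(316.8,116.9),(287.3,10),66)]:
    for l in ([(w,r),(v,s)],[(a,p),(b,q)],[(a,p),(b,q),(w,r),(v,s)]):
        x,e=tri(l);print(n,x.round(1),np.round(e,1))
    print(atz(w,r,z).round(1),atz(v,s,z).round(1))
for p,q in [((317,43),(410.5,21))]: print('hinge',atz(w,p,78).round(1),'pin',atz(w,q,96).round(1))
# plate edges
P=[atz(w,p,12)[:2] for p in[(274,24),(279,153),(355,152),(360,23)]];print(np.round(P,1)); 
for i,j in((1,0),(2,3)): d=P[j]-P[i];print(np.arctan2(d[1],d[0]))
```

```text
roller [ 440.1 -210.5   44. ] [0. 0.]
roller [ 437.4 -209.3   43.1] [0.5 0.5]
roller [ 438.8 -210.    43.1] [1.7 1.  1.2 1.2]
[ 440.6 -210.3   45. ] [ 440.5 -210.4   45. ]
spindle [ 560.3 -158.9   68. ] [0. 0.]
spindle [ 558.7 -158.2   65.1] [0.7 0.7]
spindle [ 559.8 -158.6   66.1] [1.5 0.8 0.6 0.9]
[ 560.2 -159.    66. ] [ 560.7 -158.6   66. ]
hinge [ 613.3 -143.5   78. ] pin [ 642.6 -202.2   96. ]
[[ 627.9  -98.4]
 [ 511.1 -133. ]
 [ 534.  -208.9]
 [ 650.9 -175.4]]
0.287735878511116
0.27885857640696654
```

Request:
arm_command --commands '[{"hand": 8.5, "xyz": [0.15, 0.2, 1.5], "delta_rot": [0, 0, 0]}, {"hand": 8.5, "xyz": [0, 0, 1.5], "delta_rot": [0, 0, 0]}, {"hand": 8.5, "xyz": [0, 0, 1.5], "delta_rot": [0, 0, 0]}, {"hand": 8.5, "xyz": [0, 0, 1.5], "delta_rot": [0, 0, 0]}, {"hand": 8.5, "xyz": [0, 0, 1.5], "delta_rot": [0, 0, 0]}, {"hand": 8.5, "xyz": [0, 0, 1.5], "delta_rot": [0, 0, 0]}, {"hand": 8.5, "xyz": [0, 0, 1.5], "delta_rot": [0, 0, 0]}, {"hand": 8.5, "xyz": [0, 0, 1.4], "delta_rot": [0, 0, 0]}, {"hand": 8.5, "xyz": [0, 0, 0], "delta_rot": [0, 0, 0]}, {"hand": 8.5, "xyz": [0, 0, 0], "delta_rot": [0, 0, 0]}]'

```text
clock: 5.75
position: [441.2, -210.3, 29.9]
tcp_rot: [0.99, 0.139, 0.001, 0.001]
force: [-0.4, -0.1, 0.9]
finger_gap: 85.3
grasp_force: 0.0
```

Request:
arm_command --commands '[{"hand": 3.5, "xyz": [0, 0, 0], "delta_rot": [0, 0, 0]}, {"hand": 3.5, "xyz": [0, 0, 0], "delta_rot": [0, 0, 0]}, {"hand": 3.5, "xyz": [0, 0, 0], "delta_rot": [0, 0, 0]}, {"hand": 3.5, "xyz": [0, 0, 0], "delta_rot": [0, 0, 0]}, {"hand": 3.5, "xyz": [0, 0, 0], "delta_rot": [0, 0, 0]}, {"hand": 3.5, "xyz": [0, 0, 0], "delta_rot": [0, 0, 0]}, {"hand": 3.5, "xyz": [0, 0, 0], "delta_rot": [0, 0, 0]}, {"hand": 3.5, "xyz": [0, 0, 0], "delta_rot": [0, 0, 0]}, {"hand": 3.5, "xyz": [0, 0, 0], "delta_rot": [0, 0, 0]}, {"hand": 3.5, "xyz": [0, 0, 0], "delta_rot": [0, 0, 0]}]' --force 30

```text
clock: 6.75
position: [440.4, -210.3, 30.2]
tcp_rot: [0.99, 0.138, 0.001, 0.0]
force: [0.1, 0.9, 4.3]
finger_gap: 41.6
grasp_force: 30.0
```

Request:
arm_command --commands '[{"hand": 3.5, "xyz": [0, 0, -1.5], "delta_rot": [0, 0, 0]}, {"hand": 3.5, "xyz": [0, 0, -3], "delta_rot": [0, 0, 0]}, {"hand": 3.5, "xyz": [0, 0, -4], "delta_rot": [0, 0, 0]}, {"hand": 3.5, "xyz": [3, -0.4, 0], "delta_rot": [0, 0, 0]}, {"hand": 3.5, "xyz": [3, -0.4, 0], "delta_rot": [0, 0, 0]}, {"hand": 3.5, "xyz": [3, -0.4, 0], "delta_rot": [0, 0, 0]}, {"hand": 3.5, "xyz": [3, -0.4, 0], "delta_rot": [0, 0, 0]}, {"hand": 3.5, "xyz": [0, 0, 0], "delta_rot": [0, 0, 0]}, {"hand": 3.5, "xyz": [0, 0, 0], "delta_rot": [0, 0, 0]}, {"hand": 3.5, "xyz": [0, 0, 0], "delta_rot": [0, 0, 0]}]'

```text
clock: 7.75
position: [549.7, -161.8, 114.0]
tcp_rot: [0.99, 0.138, -0.001, -0.001]
force: [0.2, -0.4, -1.5]
finger_gap: 41.7
grasp_force: 30.9
```

Run:
```python
from h import *
s=arm.state();print(s['position'],s['force'],s['finger_gap'])
c=snap('wrist','w3');S=np.array([560.4,-158.8])
Rm=R.from_quat(s['tcp_rot']).as_matrix();print(Rm.round(4).tolist())
p=s['position'];print(proj(c,[(p[0],p[1],p[2]+15),(*S,66),(*S,18)]))
cv2.imwrite('pics/w3c.png',cv2.resize(c['frame'][60:260,200:440],None,fx=3,fy=3,interpolation=cv2.INTER_CUBIC)[:600,:,::-1])
```

```text
[ 549.65062928 -161.75942727  113.96767579] [ 0.15613261 -0.44495915 -1.46111125] 41.74966555057652
[[0.962, 0.273, -0.0021], [0.273, -0.962, 0.0009], [-0.0018, -0.0014, -1.0]]
[[311.80723403 299.52787945]
 [312.27909382 219.14296031]
 [312.38485574 194.84336616]]
```

View pics/w3c.png

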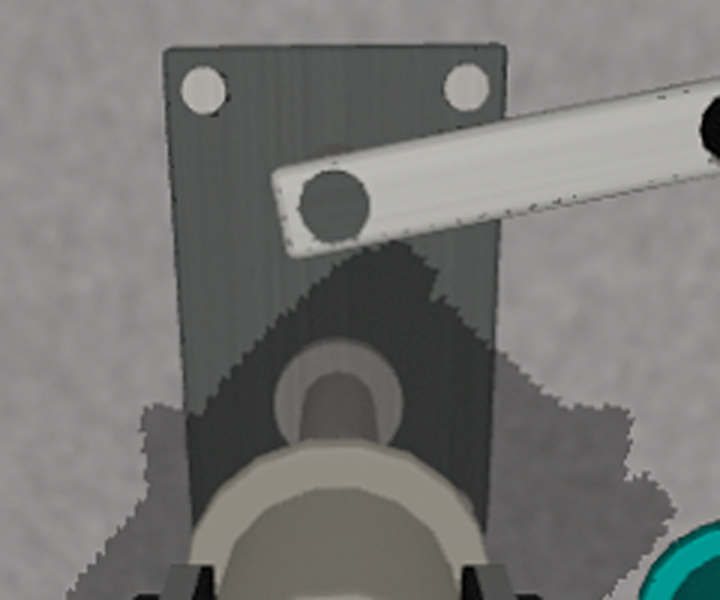

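The roller's flange centre (u≈312.3) lines up sideways with the seat centre (312.7,194). Next I'll check the fore-aft offset of the roller in the jaws from the far rim of the flange (v≈206.5).

Run:
```python
from h import *
c=load('w3');p=np.array([549.65,-161.76,113.97]);t=np.array([.962,.273])
for z in(84,90):
  for d in(-2,0,2):
    th=np.linspace(0,2*np.pi,181); q=p[:2]+t*d
    X=np.c_[q[0]+28*np.cos(th),q[1]+28*np.sin(th),np.full(181,z)]
    u=proj(c,X);print(z,d,u[:,1].min(),u[:,0].min(),u[:,0].max())
# body top far rim etc
for d in(-2,0,2):
    q=p[:2]+t*d;X=np.c_[q[0]+21*np.cos(th),q[1]+21*np.sin(th),np.full(181,90)];print('body',proj(c,X)[:,1].min())
dl=np.array([560.4,-158.8])-p[:2];print(dl@t,dl@np.array([.273,-.962]))
```

```text
84 -2 206.13540717759795 262.3384713670942 361.7983776972718
84 0 202.5930809407128 262.1479348472521 361.9929798218591
84 2 199.02297407336877 261.95653177462617 362.1884838494105
90 -2 210.0964245852898 260.6564607358254 363.43070326747204
90 0 206.44400132240165 260.4517943432715 363.6394619528195
90 2 202.76172665156608 260.24614790387113 363.84923456544635
body 222.64780579487908
body 219.0983282290404
body 215.5196842783317
11.149579999999995 0.0872300000000199
```

Request:
arm_command --commands '[{"hand": 3.5, "xyz": [0.6, 0, 0], "delta_rot": [0, 0, 0]}, {"hand": 3.5, "xyz": [0.65, 0, 0], "delta_rot": [0, 0, 0]}, {"hand": 3.5, "xyz": [0, 0, 0.6], "delta_rot": [0, 0, 0]}, {"hand": 3.5, "xyz": [0, 0, 0.6], "delta_rot": [0, 0, 0]}, {"hand": 3.5, "xyz": [0, 0, 0.4], "delta_rot": [0, 0, 0]}, {"hand": 3.5, "xyz": [0, 0, 0.4], "delta_rot": [0, 0, 0]}, {"hand": 3.5, "xyz": [0, 0, 0.4], "delta_rot": [0, 0, 0]}, {"hand": 3.5, "xyz": [0, 0, 0.3], "delta_rot": [0, 0, 0]}, {"hand": 3.5, "xyz": [0, 0, 0], "delta_rot": [0, 0, 0]}, {"hand": 3.5, "xyz": [0, 0, 0], "delta_rot": [0, 0, 0]}]'

```text
clock: 8.8
position: [563.1, -158.6, 87.3]
tcp_rot: [0.99, 0.138, 0.0, -0.0]
force: [0.1, 0.1, -1.4]
finger_gap: 41.4
grasp_force: 30.9
```

Request:
arm_command --commands '[{"hand": 3.5, "xyz": [0, 0, 0.4], "delta_rot": [0, 0, 0]}, {"hand": 3.5, "xyz": [0, 0, 0.4], "delta_rot": [0, 0, 0]}, {"hand": 3.5, "xyz": [0, 0, 0.4], "delta_rot": [0, 0, 0]}, {"hand": 3.5, "xyz": [0, 0, 0.4], "delta_rot": [0, 0, 0]}, {"hand": 3.5, "xyz": [0, 0, 0.4], "delta_rot": [0, 0, 0]}, {"hand": 3.5, "xyz": [0, 0, 0], "delta_rot": [0, 0, 0]}]'

```text
clock: 9.4
position: [562.7, -158.4, 66.5]
tcp_rot: [0.99, 0.138, -0.001, -0.0]
force: [-0.5, 0.8, -1.0]
finger_gap: 41.5
grasp_force: 30.9
```

Run:
```python
from h import *
s=arm.state();print({k:np.round(s[k],2) for k in('position','force','wrist_torque')})
```

```text
{'position': array([ 562.67, -158.37,   66.54]), 'force': array([-0.55,  0.8 , -1.02]), 'wrist_torque': array([-0.05,  0.04, -0.01])}
```

Request:
arm_command --commands '[{"hand": 3.5, "xyz": [0, 0, 0.4], "delta_rot": [0, 0, 0]}, {"hand": 3.5, "xyz": [0, 0, 0.4], "delta_rot": [0, 0, 0]}, {"hand": 3.5, "xyz": [0, 0, 0.4], "delta_rot": [0, 0, 0]}, {"hand": 3.5, "xyz": [0, 0, 0.3], "delta_rot": [0, 0, 0]}, {"hand": 3.5, "xyz": [0, 0, 0.1], "delta_rot": [0, 0, 0]}, {"hand": 3.5, "xyz": [0, 0, 0], "delta_rot": [0, 0, 0]}, {"hand": 3.5, "xyz": [0, 0, 0], "delta_rot": [0, 0, 0]}]'

```text
clock: 10.1
position: [563.2, -158.6, 51.4]
tcp_rot: [0.99, 0.138, 0.0, 0.0]
force: [0.6, -0.6, -1.0]
finger_gap: 41.7
grasp_force: 30.9
```

Request:
arm_command --commands '[{"hand": 3.5, "xyz": [0, 0, 0.1], "delta_rot": [0, 0, 0]}, {"hand": 3.5, "xyz": [0, 0, 0], "delta_rot": [0, 0, 0]}]'

```text
clock: 10.3
position: [563.1, -158.5, 50.4]
tcp_rot: [0.99, 0.138, 0.0, 0.0]
force: [-0.0, -0.8, -2.1]
finger_gap: 41.4
grasp_force: 30.9
```

Request:
arm_command --commands '[{"hand": 3.5, "xyz": [0, 0, 0.1], "delta_rot": [0, 0, 0]}, {"hand": 3.5, "xyz": [0, 0, 0], "delta_rot": [0, 0, 0]}]'

```text
clock: 10.5
position: [563.1, -158.5, 49.3]
tcp_rot: [0.99, 0.138, -0.0, -0.0]
force: [0.1, 0.7, -1.4]
finger_gap: 41.8
grasp_force: 30.9
```

Request:
arm_command --commands '[{"hand": 3.5, "xyz": [0, 0, 0.1], "delta_rot": [0, 0, 0]}, {"hand": 3.5, "xyz": [0, 0, 0], "delta_rot": [0, 0, 0]}]'

```text
clock: 10.7
position: [563.1, -158.5, 48.3]
tcp_rot: [0.99, 0.138, 0.0, 0.0]
force: [0.2, -0.2, -1.4]
finger_gap: 41.6
grasp_force: 30.9
```

Request:
arm_command --commands '[{"hand": 3.5, "xyz": [0, 0, 0.05], "delta_rot": [0, 0, 0]}, {"hand": 3.5, "xyz": [0, 0, 0], "delta_rot": [0, 0, 0]}]'

```text
clock: 10.9
position: [563.2, -158.6, 48.2]
tcp_rot: [0.99, 0.138, 0.0, 0.0]
force: [-0.4, 1.1, 2.3]
finger_gap: 41.5
grasp_force: 31.2
```

Request:
arm_command --commands '[{"hand": 3.5, "xyz": [0, 0, 0.03], "delta_rot": [0, 0, 0]}, {"hand": 3.5, "xyz": [0, 0, 0], "delta_rot": [0, 0, 0]}]'

```text
clock: 11.1
position: [563.2, -158.6, 48.2]
tcp_rot: [0.99, 0.138, 0.0, 0.0]
force: [-1.3, 1.4, 4.7]
finger_gap: 41.5
grasp_force: 31.5
```

It's seated: the contact force is rising while the height holds at 48.2. I'll release and rise.

Request:
arm_command --commands '[{"hand": 4.6, "xyz": [0, 0, 0], "delta_rot": [0, 0, 0]}, {"hand": 5.2, "xyz": [0, 0, 0], "delta_rot": [0, 0, 0]}, {"hand": 6.0, "xyz": [0, 0, 0], "delta_rot": [0, 0, 0]}, {"hand": 6.0, "xyz": [0, 0, 0], "delta_rot": [0, 0, 0]}, {"hand": 6.0, "xyz": [0, 0, 0], "delta_rot": [0, 0, 0]}, {"hand": 6.0, "xyz": [0, 0, -1], "delta_rot": [0, 0, 0]}, {"hand": 6.0, "xyz": [0, 0, -3], "delta_rot": [0, 0, 0]}, {"hand": 6.0, "xyz": [0, 0, -4], "delta_rot": [0, 0, 0]}, {"hand": 6.0, "xyz": [0, 0, -4], "delta_rot": [0, 0, 0]}, {"hand": 6.0, "xyz": [0, 0, 0], "delta_rot": [0, 0, 0]}]'

```text
clock: 12.1
position: [566.7, -160.2, 173.9]
tcp_rot: [0.99, 0.138, 0.005, 0.004]
force: [0.6, -0.7, 0.1]
finger_gap: 59.9
grasp_force: 0.0
```

Request:
arm_command --commands '[{"hand": 4.0, "xyz": [0, 0, 0], "delta_rot": [0, 0, 0]}, {"hand": 4.0, "xyz": [0, 0, 0], "delta_rot": [0, 0, 0]}, {"hand": 4.0, "xyz": [0, 0, 0], "delta_rot": [0, 0, 0]}]'

```text
clock: 12.4
position: [562.1, -158.1, 166.1]
tcp_rot: [0.99, 0.138, -0.001, -0.001]
force: [-0.3, 0.2, -0.1]
finger_gap: 40.0
grasp_force: 0.0
```

Run:
```python
from h import *
s=arm.state();print({k:np.round(s[k],2) for k in('position','force','finger_gap','qpos')})
c=snap('wrist','w4');b=snap('scene','s4')
H=np.array([613.2,-143.5]);L=np.array([642.6,-202.2])
print(proj(c,[(*L,96),(*H,78),(560.4,-158.8,66),(560.4,-158.8,63)]))
cv2.imwrite('pics/m4.png',np.hstack([cv2.resize(c['frame'],(480,300)),cv2.resize(b['frame'][215:290,235:315],(320,300),interpolation=cv2.INTER_CUBIC)])[:,:,::-1])
```

```text
{'position': array([ 562.05, -158.07,  166.1 ]), 'force': array([-0.27,  0.18, -0.09]), 'finger_gap': np.float64(39.98), 'qpos': array([-0.47,  0.58,  1.61, -0.  ,  0.95,  0.83])}
[[416.28608806 124.390776  ]
 [312.33543627 139.74850879]
 [312.68878009 209.02072108]
 [312.69338814 207.68549578]]
```

View pics/m4.png

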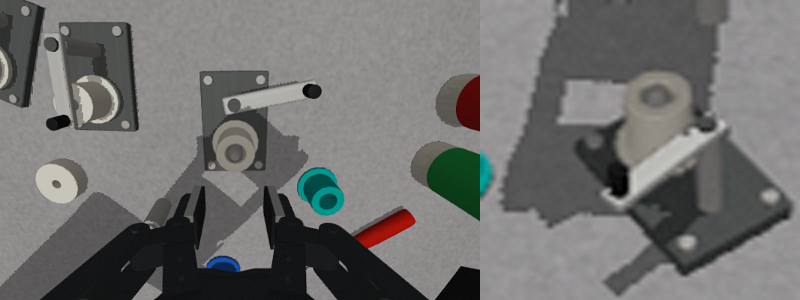

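The roller is down on the spindle with its bore around the tip (w4 at about (313,205)), and the keeper pin is at about (416.7,121.3). Before straddling the pin I need the true fingertip depth at small openings.

Run:
```python
from h import *
for t,g,obs in(('w1',85,'(222,262) R(402,262)'),('w4',40,'(271,249) R(352,249)')):
  c=load(t);P=np.linalg.inv(np.array(c['mount']));d=dict(c);d['pose']=np.array(c['mount'])
  print(t,obs)
  for z in(0,4,8,12,16,20): print(z,[proj(d,(x,-g/2,z))[0].round(1).tolist() for x in(-11,11)])
c=load('w4');print(atz(c,(416.7,121.3),96))
cv2.imwrite('pics/tips.png',np.hstack([cv2.resize(load('w1')['frame'][240:320,160:240],(400,400),interpolation=cv2.INTER_CUBIC),cv2.resize(c['frame'][230:310,220:300],(400,400),interpolation=cv2.INTER_CUBIC)])[:,:,::-1])
```

```text
w1 (222,262) R(402,262)
0 [[224.3, 298.8], [219.7, 258.7]]
4 [[226.4, 293.8], [222.0, 254.5]]
8 [[228.4, 289.1], [224.3, 250.6]]
12 [[230.3, 284.6], [226.4, 246.8]]
16 [[232.2, 280.3], [228.4, 243.1]]
20 [[233.9, 276.2], [230.4, 239.7]]
w4 (271,249) R(352,249)
0 [[270.5, 299.2], [268.3, 259.0]]
4 [[271.5, 294.2], [269.5, 254.8]]
8 [[272.5, 289.4], [270.5, 250.8]]
12 [[273.4, 284.9], [271.6, 246.9]]
16 [[274.3, 280.6], [272.5, 243.3]]
20 [[275.1, 276.5], [273.5, 239.8]]
[ 644.42736165 -201.75630488   96.        ]
```

View pics/tips.png

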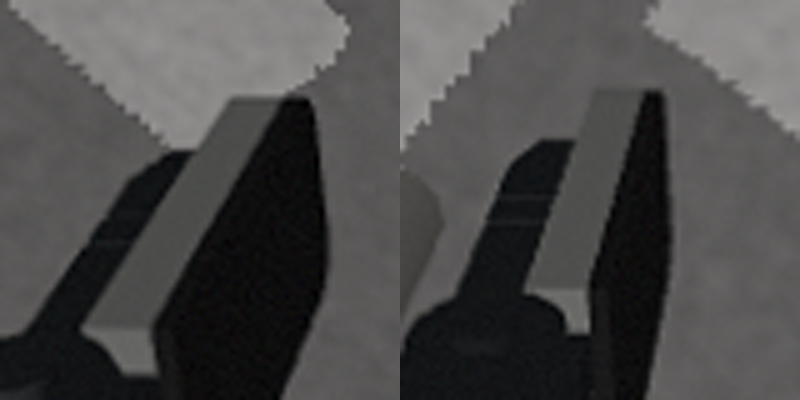

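The tips are about 13 mm ahead of the TCP at a 40 mm gap, which matches the text. I'll move over the pin and turn so the jaws close along its tangent.

Request:
arm_command --commands '[{"hand": 4.0, "xyz": [3.35, 3.2, 0], "delta_rot": [0, 0, 0]}, {"hand": 4.0, "xyz": [3.35, 3.25, 0], "delta_rot": [0, 0, 0]}, {"hand": 4.0, "xyz": [0, 0, 0], "delta_rot": [0, 0, -0.14]}, {"hand": 4.0, "xyz": [0, 0, 0], "delta_rot": [0, 0, -0.14]}, {"hand": 4.0, "xyz": [0, 0, 0], "delta_rot": [0, 0, -0.14]}, {"hand": 4.0, "xyz": [0, 0, 0], "delta_rot": [0, 0, -0.14]}, {"hand": 4.0, "xyz": [0, 0, 0], "delta_rot": [0, 0, -0.14]}, {"hand": 4.0, "xyz": [0, 0, 0], "delta_rot": [0, 0, -0.14]}, {"hand": 4.0, "xyz": [0, 0, 0], "delta_rot": [0, 0, -0.14]}, {"hand": 4.0, "xyz": [0, 0, 0], "delta_rot": [0, 0, -0.14]}]'

```text
clock: 13.5
position: [644.7, -202.1, 166.2]
tcp_rot: [0.764, 0.645, -0.0, -0.001]
force: [-0.7, 0.2, 0.4]
finger_gap: 40.0
grasp_force: 0.0
```

Request:
arm_command --commands '[{"hand": 4.0, "xyz": [0, 0, 0], "delta_rot": [0, 0, -0.14]}, {"hand": 4.0, "xyz": [0, 0, 0], "delta_rot": [0, 0, -0.14]}, {"hand": 4.0, "xyz": [0, 0, 0], "delta_rot": [0, 0, -0.14]}, {"hand": 4.0, "xyz": [0, 0, 0], "delta_rot": [0, 0, -0.14]}, {"hand": 4.0, "xyz": [0, 0, 0], "delta_rot": [0, 0, -0.09]}, {"hand": 3.0, "xyz": [0, 0, 2], "delta_rot": [0, 0, 0]}, {"hand": 3.0, "xyz": [0, 0, 0], "delta_rot": [0, 0, 0]}, {"hand": 3.0, "xyz": [0, 0, 0], "delta_rot": [0, 0, 0]}, {"hand": 3.0, "xyz": [0, 0, 0], "delta_rot": [0, 0, 0]}]'

```text
clock: 14.4
position: [645.4, -202.4, 147.7]
tcp_rot: [0.521, 0.854, 0.0, 0.0]
force: [-0.5, 0.7, 0.3]
finger_gap: 30.1
grasp_force: 0.0
```

Run:
```python
from h import *
s=arm.state();M=R.from_quat(s['tcp_rot']).as_matrix();print(s['position'],s['finger_gap'],M.round(3),s['qpos'].round(2))
c=snap('wrist','w5');f=c['frame'].astype(int).sum(2)
p=s['position'];print(proj(c,[(644.2,-202,96),(644.2,-202,78),(613.2,-143.5,78)]))
print((M.T@(np.array([644.2,-202,96])-p)).round(1))
cv2.imwrite('pics/w5c.png',cv2.resize(c['frame'][100:350,190:440],(600,600),interpolation=cv2.INTER_CUBIC)[:,:,::-1])
```

```text
[ 645.35705815 -202.37857005  147.65932782] 30.102233726796126 [[-0.458  0.889  0.   ]
 [ 0.889  0.458 -0.   ]
 [-0.     0.    -1.   ]] [-0.47  0.71  1.38 -0.    1.05 -0.94]
[[310.59866878 232.32435701]
 [310.73119235 221.30462433]
 [309.4235584  121.41636419]]
[ 0.9 -0.9 51.7]
```

View pics/w5c.png

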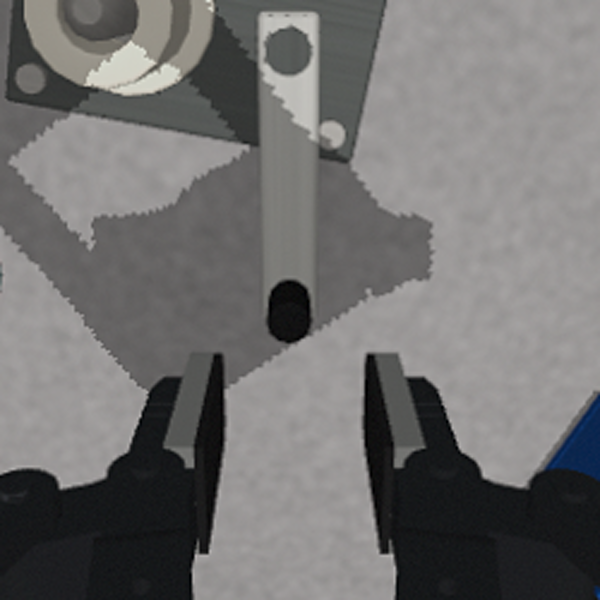

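The pin top at about (310.4,232.5) in w5 lies midway between the jaws and matches the prediction. I'll lower around the pin and narrow the gap.

Request:
arm_command --commands '[{"hand": 3.0, "xyz": [0, 0, 1.5], "delta_rot": [0, 0, 0]}, {"hand": 3.0, "xyz": [0, 0, 1.5], "delta_rot": [0, 0, 0]}, {"hand": 3.0, "xyz": [0, 0, 1.0], "delta_rot": [0, 0, 0]}, {"hand": 3.0, "xyz": [0, 0, 0.7], "delta_rot": [0, 0, 0]}, {"hand": 2.2, "xyz": [0, 0, 0], "delta_rot": [0, 0, 0]}, {"hand": 2.2, "xyz": [0, 0, 0], "delta_rot": [0, 0, 0]}, {"hand": 2.2, "xyz": [0, 0, 0], "delta_rot": [0, 0, 0]}]'

```text
clock: 15.15
position: [645.6, -202.5, 101.0]
tcp_rot: [0.52, 0.854, 0.0, 0.001]
force: [-0.3, 0.2, 0.5]
finger_gap: 21.9
grasp_force: 0.0
```

Request:
arm_command --commands '[{"hand": 2.2, "xyz": [0, -0.5, 0], "delta_rot": [0, 0, 0.07]}, {"hand": 2.2, "xyz": [0.05, -0.95, 0], "delta_rot": [0, 0, 0.14]}, {"hand": 2.2, "xyz": [0.07, -0.95, 0], "delta_rot": [0, 0, 0.14]}, {"hand": 2.2, "xyz": [0, 0, 0], "delta_rot": [0, 0, 0]}]'

```text
clock: 15.55
position: [621.9, -210.0, 101.2]
tcp_rot: [0.661, 0.75, -0.0, 0.0]
force: [0.5, -0.0, 0.2]
finger_gap: 22.1
grasp_force: 0.0
```

Request:
arm_command --commands '[{"hand": 2.2, "xyz": [0.07, -0.95, 0], "delta_rot": [0, 0, 0.14]}, {"hand": 2.2, "xyz": [0.07, -0.95, 0], "delta_rot": [0, 0, 0.14]}, {"hand": 2.2, "xyz": [0.07, -0.95, 0], "delta_rot": [0, 0, 0.14]}, {"hand": 2.2, "xyz": [0.07, -0.95, 0], "delta_rot": [0, 0, 0.14]}, {"hand": 2.2, "xyz": [0.07, -0.95, 0], "delta_rot": [0, 0, 0.14]}, {"hand": 2.2, "xyz": [0, 0, 0], "delta_rot": [0, 0, 0]}]'

```text
clock: 16.15
position: [576.6, -198.7, 101.0]
tcp_rot: [0.878, 0.479, -0.0, -0.0]
force: [-0.1, 0.3, -0.7]
finger_gap: 22.5
grasp_force: 0.0
```

```bash
cat > k.py <<'E'
from h import *
s=arm.state();M=R.from_quat(s['tcp_rot']).as_matrix();d=s['position'][:2]-np.array([613.2,-143.5])
print('pos',s['position'].round(1),'F',s['force'].round(1),'r',np.hypot(*d).round(1),'theta',round((np.arctan2(d[1],d[0])-.28+np.pi)%6.2832,3),'yaw_x',np.arctan2(M[1,0],M[0,0]).round(3))
E
python3 k.py
```

```text
pos [ 576.6 -198.7  101. ] F [-0.1  0.3 -0.7] r 66.2 theta 0.705 yaw_x 1.0
```

Request:
arm_command --commands '[{"hand": 2.2, "xyz": [0.03, -0.95, 0], "delta_rot": [0, 0, 0.14]}, {"hand": 2.2, "xyz": [0.03, -0.95, 0], "delta_rot": [0, 0, 0.14]}, {"hand": 2.2, "xyz": [0.03, -0.95, 0], "delta_rot": [0, 0, 0.14]}, {"hand": 2.2, "xyz": [0.03, -0.95, 0], "delta_rot": [0, 0, 0.14]}, {"hand": 2.2, "xyz": [0.02, -0.5, 0], "delta_rot": [0, 0, 0.08]}, {"hand": 2.2, "xyz": [0, 0, 0], "delta_rot": [0, 0, 0]}]'

```text
clock: 16.75
position: [549.9, -166.9, 100.9]
tcp_rot: [0.984, 0.18, 0.0, 0.0]
force: [-0.6, -0.5, -0.2]
finger_gap: 21.8
grasp_force: 0.0
```

```bash
python3 k.py
```

```text
pos [ 549.9 -166.9  100.9] F [-0.6 -0.5 -0.2] r 67.5 theta 0.073 yaw_x 0.362
```

Request:
arm_command --commands '[{"hand": 2.2, "xyz": [0, -0.4, 0], "delta_rot": [0, 0, 0.04]}, {"hand": 2.2, "xyz": [0, -0.3, 0], "delta_rot": [0, 0, 0.04]}, {"hand": 2.2, "xyz": [0, 0, 0], "delta_rot": [0, 0, 0]}]'

```text
clock: 17.05
position: [547.7, -160.8, 100.8]
tcp_rot: [0.99, 0.14, 0.0, 0.0]
force: [0.8, -0.6, 0.6]
finger_gap: 22.2
grasp_force: 0.0
```

Request:
arm_command --commands '[{"hand": 2.2, "xyz": [0, -0.1, 0], "delta_rot": [0, 0, 0]}, {"hand": 2.2, "xyz": [0, 0, 0], "delta_rot": [0, 0, 0]}]'

```text
clock: 17.25
position: [547.2, -160.0, 100.6]
tcp_rot: [0.99, 0.139, 0.0, 0.0]
force: [0.7, 0.0, 0.2]
finger_gap: 22.2
grasp_force: 0.3
```

Request:
arm_command --commands '[{"hand": 2.2, "xyz": [0, -0.1, 0], "delta_rot": [0, 0, 0]}, {"hand": 2.2, "xyz": [0, 0, 0], "delta_rot": [0, 0, 0]}]'

```text
clock: 17.45
position: [546.5, -158.7, 100.5]
tcp_rot: [0.99, 0.138, 0.0, 0.0]
force: [0.5, -0.8, -0.2]
finger_gap: 21.8
grasp_force: 0.3
```

```bash
python3 k.py
```

```text
pos [ 546.5 -158.7  100.5] F [ 0.5 -0.8 -0.2] r 68.4 theta 6.228 yaw_x 0.277
```

Request:
arm_command --commands '[{"hand": 2.2, "xyz": [0, -0.1, 0], "delta_rot": [0, 0, 0]}, {"hand": 2.2, "xyz": [0, 0, 0], "delta_rot": [0, 0, 0]}]'

```text
clock: 17.65
position: [546.1, -157.7, 100.6]
tcp_rot: [0.99, 0.138, 0.0, 0.0]
force: [-0.5, -1.3, 0.3]
finger_gap: 21.8
grasp_force: 0.3
```

Request:
arm_command --commands '[{"hand": 2.2, "xyz": [0, -0.1, 0], "delta_rot": [0, 0, 0]}, {"hand": 2.2, "xyz": [0, 0, 0], "delta_rot": [0, 0, 0]}]'

```text
clock: 17.85
position: [546.1, -157.4, 100.6]
tcp_rot: [0.99, 0.138, 0.0, 0.001]
force: [1.4, -4.4, 0.1]
finger_gap: 22.0
grasp_force: 1.7
```

Request:
arm_command --commands '[{"hand": 2.2, "xyz": [0, -0.05, 0], "delta_rot": [0, 0, 0]}, {"hand": 2.2, "xyz": [0, 0, 0], "delta_rot": [0, 0, 0]}, {"hand": 2.2, "xyz": [0, 0, 0], "delta_rot": [0, 0, 0]}]'

```text
clock: 18.15
position: [546.1, -157.3, 100.6]
tcp_rot: [0.99, 0.138, 0.0, 0.001]
force: [-0.1, -5.0, -1.5]
finger_gap: 21.8
grasp_force: 2.5
```

The arm is against its stop: the force rises to 5 N and the position holds. I'll centre the jaws to unload the pin, go straight up and check.

Request:
arm_command --commands '[{"hand": 2.2, "xyz": [0, 0.3, 0], "delta_rot": [0, 0, 0]}, {"hand": 2.2, "xyz": [0, 0.2, 0], "delta_rot": [0, 0, 0]}, {"hand": 2.2, "xyz": [0, 0, 0], "delta_rot": [0, 0, 0]}, {"hand": 2.2, "xyz": [0, 0, -1], "delta_rot": [0, 0, 0]}, {"hand": 2.2, "xyz": [0, 0, -2], "delta_rot": [0, 0, 0]}, {"hand": 2.2, "xyz": [0, 0, -4], "delta_rot": [0, 0, 0]}, {"hand": 2.2, "xyz": [-2, 0, -2], "delta_rot": [0, 0, 0]}, {"hand": 2.2, "xyz": [0, 0, 0], "delta_rot": [0, 0, 0]}, {"hand": 2.2, "xyz": [0, 0, 0], "delta_rot": [0, 0, 0]}]'

```text
clock: 19.05
position: [527.8, -166.3, 191.3]
tcp_rot: [0.99, 0.138, 0.001, 0.0]
force: [0.1, 0.8, -0.6]
finger_gap: 21.9
grasp_force: 0.0
```

Run:
```python
from h import *
s=arm.state();print(s['position'],s['force'])
c=snap('wrist','w6');b=snap('scene','s6')
f=c['frame']
S=np.array([560.4,-158.8]);t=np.array([.961,.277]);H=S+55*t
for nm,cc in(('w',c),('s',b)):
  for off in(0,):
    pin=S-13*t
    u=proj(cc,(*pin,96))[0];fr=cc['frame'].astype(int).max(2)
    x,y=u.round().astype(int);k=14 if nm=='w' else 8
    sub=fr[y-k:y+k+1,x-k:x+k+1];m=(sub<35).astype(np.uint8)
    n,l,st,ce=cv2.connectedComponentsWithStats(m)
    print(nm,'pred',u.round(1),[(int(st[i,4]),(ce[i]+[x-k,y-k]).round(1).tolist()) for i in range(1,n) if st[i,4]>5])
# arm direction: bright pixels on arm between hinge and pin
for r in(15,25,35,45,55):
  row=[]
  for o in range(-14,15,2):
    q=H-r*t+o*np.array([-t[1],t[0]]);u=proj(c,(*q,78))[0].round().astype(int);row.append(int(f[u[1],u[0]].max()))
  print(r,row)
```

```text
[ 527.80880922 -166.31663843  191.27682109] [ 0.07094194  0.7589245  -0.58325301]
w pred [314.3 183.5] [(230, [314.2, 180.9])]
s pred [274.9 224.2] [(29, [275.2, 227.1])]
15 [85, 85, 84, 44, 173, 180, 178, 179, 180, 178, 182, 112, 85, 84, 85]
25 [83, 108, 207, 130, 173, 180, 178, 177, 178, 176, 178, 185, 196, 111, 84]
35 [124, 126, 203, 190, 169, 180, 176, 177, 178, 177, 177, 132, 197, 109, 178]
45 [139, 139, 133, 89, 112, 117, 115, 113, 157, 177, 172, 123, 201, 200, 200]
55 [139, 140, 123, 94, 112, 116, 115, 114, 113, 115, 111, 95, 141, 137, 186]
```

Both cameras show the pin at its shut position (w: (314.2,181), s: (275.2,227)). The arm is centred on the hinge–spindle line along its whole length, so I'll hand in.

```bash
python3 -c "
from bench import arm
print(arm.sign_off())"
```

```text
the job is handed in; nothing more can be done
None
```

I fitted the white roller flange down on the bare spindle and lowered it until it rested on its seat. I then pushed the keeper shut to its stop over the roller, touched no other loose things, and handed the job in at about 19 s.

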